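# Open the push-and-turn cap of the developer bottle

### The job

Open the white developer bottle standing in its holder: push its red child-resistant cap down firmly, keep it pushed down while you turn it counter-clockwise (seen from above) out of its lock, then lift it off and set it down, top up, wholly on the round blue cap rest, and let go. Press and twist with feeling, never forcing the bottle or its holder, lower the cap onto the rest gently instead of dropping it, and leave the other things on the bench where they are.

Things in the scene. Friction and masses are not known exactly. Their poses are not given: they have to be found in the camera images.
- cap_mid (a point): Loose red ribbed round cap, 60 mm diameter, 44 mm tall, about 45 g, white pointer bar on top. Point on its axis half-way up (22 mm above the skirt's lower edge, 22 mm below the top); z up, x along the pointer. Grip it at any yaw, a few mm above half-way so that the fingertips stay clear of the bottle's shoulder and of the rest. Has 2 mm of sideways play on the neck.
- cap_top (a point): Centre of the cap's top, 22 mm above cap_mid. Sprung bayonet lock: unlocking needs the cap 5 mm down relative to the bottle (spring 6 N at first, 14 N at 5 mm; hard stop at 9 mm, 19 N): a push of about 17 N is right. Kept down, it turns counter-clockwise from above; after about 0.75 rad it is free to lift straight off; end stop at 2.5 rad. Not pressed, it turns only a few degrees.
- neck (a point): Point on the axis of the bottle's neck, at the lower edge of the locked cap's skirt, z up, x fixed to the bottle. The locked cap's pointer is 0.44 rad counter-clockwise of this x.
- bottle: White bottle, 100 mm diameter, sloping shoulder under the cap; origin on its axis near its foot, 188 mm below the neck point. Cannot turn in its holder. It stands 0 to 19 mm above an unseen rubber seat of unknown height, stuck in the sleeve: a push of about 9 N slides it down until it seats; only then can the cap go in all the way. So the depth of push is not known beforehand and must be felt.
- holder: Fixed bottle holder: white square spill plate 170 x 170 mm with a 16 mm rim, and a dark round sleeve 120 mm in diameter, 64 mm high, round the bottle. Origin at the centre of the plate's underside, on the bench; z up, on the bottle's axis. More than 40 N of the cap on the bottle cracks the neck; the robot must not knock bottle or holder.
- rest_top (a point): Fixed blue round cap rest with a white paper face, a flat rimless disc 104 mm in diameter and 12 mm high. This point is the centre of its top face; z up.
- amber_mid (a point): Loose amber glass bottle with black cap, 60 mm in diameter, 135 mm tall, upright; this point is on its axis 68 mm up. To be left alone.
- beaker_mid (a point): Loose glass beaker, 64 mm in diameter, 75 mm tall, upright; this point is on its axis 37 mm up. To be left alone.
- wafer_mid (a point): Loose flat round grey wafer box, 112 mm in diameter with a small catch, 18 mm tall; this point is on its axis 9 mm up. To be left alone.
Not all that is in view belongs to the job. Of the things shaped like the part that bears cap_mid, the red one is meant.

How it is judged:
By the outcome, as a careful person would: the job done as asked, in the order asked, and still so for the second after the job is handed in, with the robot touching nothing.
It also fails if it takes over 59 s, if anything falls off the work surface, if the arm or the gripper's body presses on something with over 40 N, if the wrist force passes 120 N, or if a joint passes its speed limit or range.

### The arm

A 7-joint arm with a two-finger parallel gripper is mounted at the origin on the work surface. World frame = base frame: x ahead of the robot, y to its left, z up, the work surface at z = 0. Lengths are in m, angles in rad, forces in N, time in s.
With the tool pointing down it reaches from about 0.4 to 0.75 m from the base axis. Payload 19.5 kg.
Tool frame: the origin (TCP) lies midway between the tips of the shut fingers; the grasp point (between the pads) lies 19 mm behind it (bot.grasp_offset is the distance from the TCP to the grasp point, in m); z points along the fingers, x is the direction in which the jaws open and shut, and the axes are right-handed (so a half turn about z gives the same grasp; the last joint's range is limited). The gripper opens to 85 mm and grips with 20 to 120 N. Pads are 22 mm wide; open, the fingers measure 114 mm over their backs; the gripper's body (76 mm by 85 mm) begins 54 mm behind the grasp point. The pads swing forward as they close: fully open they stand 13 mm farther back than shut.
Start: joints at [1.119, 0.707, -0.028, 1.485, 0.022, 0.951, -0.075], TCP at [0.229, -0.527, 0.231] pointing down, gripper open.
Joint ranges: [-2.71, 2.71], [-0.32, 2.16], [-1.57, 1.52], [0, 2.45], [-1.46, 4.6], [0, 2.02], [-2.83, 2.83]. Speed limits (rad/s): [1.89, 1.89, 2.57, 2.57, 3.01, 3.01, 3.01].

### API

Orientations are given as a unit quaternion [w, x, y, z].
In Python, from rig import bot gives the robot as it stands.
- The arm moves only by the tool apply_moves, never from a script. Its arguments are lists of equal length, an entry for each row: "travel": the shift along the tool's x, y, z each as a share of 0.75 m, from -1 to 1, a list of three; "twist": the turn, a rotation vector about the tool's x, y, z each as a share of pi rad, from -1 to 1, a list of three. In form: {"travel": [[tx, ty, tz], ...], "twist": [[rx, ry, rz], ...]}. A call has exactly 10 rows; each row is the pose to reach, as a shift and turn from the pose commanded when the call began, along the tool's axes at that moment, turning the shorter way round; what a row does not reach only later rows make up. A row lasts 1/10 s, in which the tool goes at most 50 mm and 8.59 degrees, less where a joint would pass 70% of its speed; a pose out of reach is approached as far as the arm can. A call with a number of a shift or a turn outside -1 to 1 is refused whole. A call with a gripper value outside its range is refused whole. "grip" is the opening, from 0 (shut) to 1 (fully open), set as the call begins (left out, the last holds). The fingers move at their own pace and stop on an object; "squeeze" is the grip in N (left out, the last holds). Time passes only in rows, so rows that repeat a pose let the fingers close, or fill a call up. It gives the time, the measured TCP pose, the force and the opening at its end, in the units of the state.
- bot.observe(): the state, without advancing time (a new reading comes with each control period).
- bot.grab_frame(name): name is "scene" or "top"; returns the picture (420x560x3 uint8, blue, green, red); there is no depth.
- bot.calibration(name): a dict with "fovy" (degrees; the focal length in pixels is half the picture's height over the tangent of half this angle, whatever the lens; pixels are square), "cx", "cy" (the principal point, pixels), "pose" (4x4, takes a point from camera to world coordinates). Camera axes: x right, y down, z forward; pixel columns grow to the right and rows downward; lengths in m; the calibration is good to about 2 mm. A picture is of the moment at which its call begins. calibration takes no time and is no camera call.
- bot.sign_off(): hands the job in, once; it reports no verdict.
Trained networks look in the newest picture that a camera, given by its name, has taken for a name from the list of things; names that differ only in an ending like _2 or _b are one class to them, and where a whole thing is asked for, a point or a joint stands for the part that bears it (a point fixed in the world has none). Each returns a list of dicts, best first, with "score" (0 to 1); they miss things now and then, are a little off and sometimes report something else, mostly with a low value. They report only what shows in the picture. A call takes as long as a camera call. They do not tell look-alikes from the thing itself.
- bot.outline_of(camera, target): "pixels" (420x560 bool, what is visible of it) and "point" ([row, column] in pixels, amid what is visible of it).
- bot.mark_of(camera, target): "point" ([row, column] in pixels: a listed point, or the origin of a listed thing).
The state is a dict: "t": time; "joints": joint angles; "qd": joint speeds; "effort": joint torques, N m; "ee_pos": TCP position; "orientation": TCP orientation; "wrist_force": force on the tool from outside, world axes, zero at the start; "ft_torque": the same for the moment, N m; "grip_width": finger opening in m.
Only numpy, scipy, OpenCV 4.12 (cv2) and the standard library are available. Lean on these libraries where they do the work, as an engineer would, in place of code of your own. Each camera call takes 0.05 s, during which the arm holds its last target.

## Working session

There is one attempt and no reset: what is moved stays moved. The work goes in short steps, Python scripts to look and compute and a tool call to move; the robot and the scene stay as the last step left them, time stands still between calls to the robot, and variables do not carry over. Pictures are saved under pics/ and viewed, and the job is handed in when it is done.

Besides the shell and the picture viewer there is one more tool, called after "Request:" by a JSON object that holds its "op" and its "data", one argument or row to a line. apply_moves: Moves the arm, as the interface text tells. Shift numbers are shares of 0.75 m and turn numbers shares of pi rad, none past 1 either way. Its arguments: {"type":"object","properties":{"travel":{"type":"array","items":{"type":"array","items":{"type":"number"}}},"twist":{"type":"array","items":{"type":"array","items":{"type":"number"}}},"grip":{"type":"number"},"squeeze":{"type":"number"}},"required":["travel","twist"]}

```bash
ls; mkdir -p pics
python3 - <<'E'
from rig import bot
import cv2
for n in("scene","top"):
    cv2.imwrite(f"pics/{n}0.png",bot.grab_frame(n)); c=bot.calibration(n); print(c)
print(bot.observe(),bot.grasp_offset)
E
```

```text
pics
{'fovy': 45.977522772788376, 'cx': 276.6139153408269, 'cy': 203.50104013653294, 'pose': array([[-5.57640069e-01,  5.34592020e-01, -6.35018839e-01,
         1.16969901e+00],
       [ 8.30082828e-01,  3.58923899e-01, -4.26774100e-01,
         3.92131433e-01],
       [-2.26590511e-04, -7.65104573e-01, -6.43906004e-01,
         8.52505772e-01],
       [ 0.00000000e+00,  0.00000000e+00,  0.00000000e+00,
         1.00000000e+00]])}
{'fovy': 50.760572451303794, 'cx': 277.17794277977424, 'cy': 206.528130294802, 'pose': array([[-7.46355205e-03, -9.95308462e-01,  9.64643002e-02,
         4.13029633e-01],
       [-9.99972056e-01,  7.47006883e-03, -2.93588091e-04,
        -5.05501256e-02],
       [-4.28384251e-04, -9.64637958e-02, -9.95336402e-01,
         1.04093642e+00],
       [ 0.00000000e+00,  0.00000000e+00,  0.00000000e+00,
         1.00000000e+00]])}
{'t': 0.1, 'joints': array([ 1.11930593,  0.70701793, -0.02761923,  1.48490726,  0.02197987,
        0.95089531, -0.07551153]), 'qd': array([ 0.00129441, -0.0014159 ,  0.00115765,  0.0009662 , -0.00162348,
        0.00039509, -0.00042406]), 'effort': array([ 3.38553604e-03, -8.84297132e+01,  1.23728827e+00, -2.36453784e+01,
        1.71360956e-02,  5.02983647e-03, -6.87966872e-05]), 'ee_pos': array([ 0.22901154, -0.52719294,  0.23089789]), 'orientation': array([-2.50468840e-04,  8.36180491e-01, -5.48454166e-01, -3.89645112e-04]), 'wrist_force': array([ 0.65207045,  0.51386014, -0.39464367]), 'ft_torque': array([ 0.03550938, -0.01404708, -0.03875363]), 'grip_width': 0.08532332667994359} 0.0187
```

View pics/scene0.png

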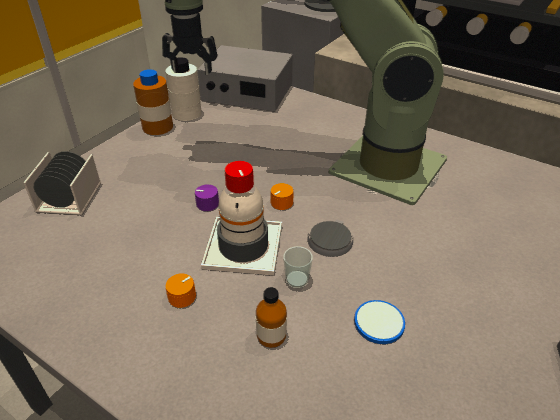

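View pics/top0.png

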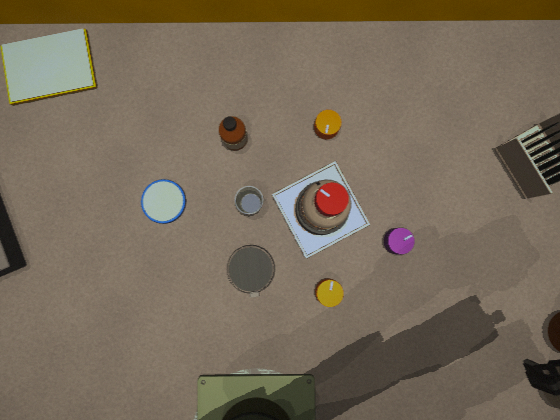

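```bash
cat > h.py <<'E'
import numpy as np, cv2
from rig import bot
def ray(n,p):
    c=bot.calibration(n); f=210/np.tan(np.radians(c['fovy']/2))
    d=np.array([(p[1]-c['cx'])/f,(p[0]-c['cy'])/f,1.]); P=c['pose']
    return P[:3,3],P[:3,:3]@d
def onz(n,p,z):
    o,d=ray(n,p); return o+d*(z-o[2])/d[2]
def tri(a,b):
    A=np.zeros((3,3));r=np.zeros(3);L=[]
    for n,p in(("scene",a),("top",b)):
        o,d=ray(n,p);d=d/np.linalg.norm(d);M=np.eye(3)-np.outer(d,d);A+=M;r+=M@o;L.append((o,d,M))
    x=np.linalg.solve(A,r); return x,[np.linalg.norm(M@(x-o)) for o,d,M in L]
def proj(n,X):
    c=bot.calibration(n); f=210/np.tan(np.radians(c['fovy']/2));P=c['pose'];q=P[:3,:3].T@(np.array(X)-P[:3,3])
    return np.array([c['cy']+f*q[1]/q[2],c['cx']+f*q[0]/q[2]])
E
python3 - <<'E'
from h import *
for t in("cap_mid","cap_top","neck","rest_top","holder","bottle","amber_mid","beaker_mid","wafer_mid"):
    m={n:bot.mark_of(n,t) for n in("scene","top")}
    for n in m: print(t,n,[(np.round(k['point'],1),round(k['score'],2)) for k in m[n]])
    if all(m.values()):
        x,e=tri(m["scene"][0]['point'],m["top"][0]['point']);print(x.round(4),np.round(e,4))
E
```

```text
cap_mid scene [(array([191.2, 282.6]), 0.82), (array([176.9, 238.3]), 0.75), (array([291.2, 180.7]), 0.74), (array([198. , 209.3]), 0.58)]
cap_mid top [(array([198.1, 330.4]), 0.95), (array([239.3, 398.7]), 0.74), (array([120., 326.]), 0.64), (array([294.4, 328.2]), 0.59)]
[ 0.4888 -0.1085  0.1905] [0.0498 0.0498]
cap_top scene [(array([168.6, 238.9]), 0.92), (array([191.8, 282.1]), 0.92), (array([186.5, 205.9]), 0.82), (array([281.9, 181.9]), 0.82)]
cap_top top [(array([294.5, 332. ]), 0.96), (array([195.8, 329.1]), 0.88), (array([244. , 401.4]), 0.85), (array([211., 319.]), 0.49)]
[ 0.3532 -0.2053  0.1176] [0.0544 0.0544]
neck scene [(array([184.8, 238.5]), 0.79)]
neck top [(array([201.5, 330.9]), 0.77)]
[ 0.505  -0.1553  0.1849] [0. 0.]
rest_top scene [(array([317.4, 375.8]), 0.68), (array([268.5, 296.9]), 0.48)]
rest_top top [(array([197.9, 163.4]), 0.93), (array([198.1, 329.6]), 0.19), (array([201.9, 329.6]), 0.18)]
[0.5348 0.2123 0.0188] [0.0012 0.0012]
holder scene [(array([244.7, 239.3]), 0.63)]
holder top [(array([195.6, 331.8]), 0.2)]
[ 0.5287 -0.1646  0.0182] [0.0156 0.0156]
bottle scene [(array([244.7, 243.3]), 0.76), (array([320.4, 378.4]), 0.45)]
bottle top [(array([207.6, 322.4]), 0.63), (array([269.3, 249.3]), 0.56), (array([199.4, 163.3]), 0.3)]
[ 0.5082 -0.1541  0.0042] [0.0037 0.0037]
amber_mid scene [(array([244.9, 249.7]), 0.73), (array([314.1, 271.1]), 0.67)]
amber_mid top [(array([129.1, 230.8]), 0.84)]
[0.6553 0.0167 0.2177] [0.024 0.024]
beaker_mid scene [(array([269.1, 297.7]), 0.85)]
beaker_mid top [(array([202.3, 249.5]), 0.86)]
[0.5212 0.0127 0.0303] [0.0001 0.0001]
wafer_mid scene [(array([238.4, 332.3]), 0.88)]
wafer_mid top [(array([270.9, 250.5]), 0.67)]
[ 0.3629  0.0139 -0.0014] [0.0015 0.0015]
```

The pictures show the red cap on the bottle at scene (row 177, col 239) and top (198, 330), and the blue rest at scene (321, 380) and top (201, 163). Next I'll refine both positions by colour segmentation.

Run:
```python
from h import *
from scipy.optimize import least_squares
S=cv2.imread("pics/scene0.png");T=cv2.imread("pics/top0.png")
def big(m,near):
    n,l,s,c=cv2.connectedComponentsWithStats(m.astype(np.uint8)); 
    k=[i for i in range(1,n) if s[i,4]>60]; i=min(k,key=lambda i:np.hypot(*(c[i]-np.array(near)[::-1]))); return l==i
def red(I): 
    h=cv2.cvtColor(I,cv2.COLOR_BGR2HSV); return ((h[...,0]<4)|(h[...,0]>174))&(h[...,1]>180)&(h[...,2]>60)
def hullmask(n,pts):
    m=np.zeros((420*8,560*8),np.uint8);P=np.array([proj(n,p)[::-1] for p in pts])
    h=cv2.convexHull(((P+.5)*8).round().astype(np.int32).reshape(-1,1,2)); return h.reshape(-1,2)/8-.5
def stat(poly):
    M=cv2.moments(poly.astype(np.float32).reshape(-1,1,2)); return np.array([M['m01']/M['m00'],M['m10']/M['m00'],np.sqrt(M['m00'])])
obs={}
for n,I,near in(("scene",S,(177,239)),("top",T,(198,330))):
    m=big(red(I),near); m=cv2.morphologyEx(m.astype(np.uint8),cv2.MORPH_CLOSE,np.ones((7,7)))
    c=cv2.findContours(m,0,2)[0];c=max(c,key=len);m=np.zeros(m.shape,np.uint8);cv2.drawContours(m,[c],-1,1,-1)
    y,x=np.nonzero(m);obs[n]=np.array([y.mean(),x.mean(),np.sqrt(len(y))]);print(n,obs[n],y.min(),y.max(),x.min(),x.max())
a=np.linspace(0,2*np.pi,60)
def cyl(X): return [(X[0]+.03*np.cos(t),X[1]+.03*np.sin(t),X[2]+z) for t in a for z in(-.022,.022)]
def res(X): return np.concatenate([(stat(hullmask(n,cyl(X)))-obs[n])*[1,1,.3] for n in obs])
r=least_squares(res,[.505,-.155,.21],diff_step=1e-2);print("cap_mid",r.x,r.fun.round(2))
# rest
for n,I,near in(("scene",S,(321,380)),("top",T,(201,163))):
    h=cv2.cvtColor(I,cv2.COLOR_BGR2HSV);b=(h[...,0]>95)&(h[...,0]<125)&(h[...,1]>140)&(h[...,2]>60)
    b=big(b,near);y,x=np.nonzero(b);print(n,y.min(),y.max(),x.min(),x.max())
    c=max(cv2.findContours(b.astype(np.uint8),0,2)[0],key=len);obs[n]=stat(c.reshape(-1,2))
    print(obs[n])
def cy2(X): return [(X[0]+.052*np.cos(t),X[1]+.052*np.sin(t),X[2]+z) for t in a for z in(-.012,.0)]
def res(X): return np.concatenate([(stat(hullmask(n,cy2([X[0],X[1],.012])))-obs[n])*[1,1,.3] for n in obs])
r=least_squares(res,[.53,.21],diff_step=1e-2);print("rest",r.x,r.fun.round(2))
# red cap pointer
for n,I in (("scene",S),("top",T)):
    h=cv2.cvtColor(I,cv2.COLOR_BGR2HSV)
U=np.vstack([cv2.resize(T[160:270,265:405],None,fx=5,fy=5,interpolation=2)]);cv2.imwrite("pics/z1.png",U)
for g in [(r.x[0],r.x[1],.012)]:print(proj("scene",g),proj("top",g))
```

```text
scene [176.3642132  238.87309645  28.0713377 ] 161 192 225 253
top [198.39242054 331.49144254  28.60069929] 183 214 315 347Traceback (most recent call last):
  File "<stdin>", line 22, in <module>
    return func(*args, **kwargs)
    result = trf(vector_fun.fun, vector_fun.jac, x0, f0, J0, lb, ub, ftol, xtol,
                 gtol, max_nfev, x_scale, loss_function, tr_solver,
                 tr_options.copy(), verbose, callback=callback_wrapped)
    return trf_no_bounds(
        fun, jac, x0, f0, J0, ftol, xtol, gtol, max_nfev, x_scale,
        loss_function, tr_solver, tr_options, verbose, callback=callback)
    f_new = fun(x_new)
    self._update_fun()
    ~~~~~~~~~~~~~~~~^^
    self.f = self.fun_wrapped(xp_copy(self.x))
             ~~~~~~~~~~~~~~~~^^^^^^^^^^^^^^^^^
    return np.atleast_1d(self.fun(x))
                         ~~~~~~~~^^^
    return self.f(x, *self.args, **self.kwargs)
           ~~~~~~^^^^^^^^^^^^^^^^^^^^^^^^^^^^^^
  File "<stdin>", line 21, in res
  File "<stdin>", line 10, in hullmask
  File "h.py", line 15, in proj
    c=bot.calibration(n); f=210/np.tan(np.radians(c['fovy']/2));P=c['pose'];q=P[:3,:3].T@(np.array(X)-P[:3,3])
ValueError: time passes only in moves, steps and waits
```

```bash
python3 - <<'E'
s=open('h.py').read().replace("from rig import bot\n","from rig import bot\n_C={n:bot.calibration(n) for n in('scene','top')}\n").replace("c=bot.calibration(n)","c=_C[n]")
open('h.py','w').write(s)
E
cat > fit.py <<'E'
from h import *
from scipy.optimize import least_squares
a=np.linspace(0,2*np.pi,60)
def big(m,near):
    n,l,s,c=cv2.connectedComponentsWithStats(m.astype(np.uint8)); 
    k=[i for i in range(1,n) if s[i,4]>60]; i=min(k,key=lambda i:np.hypot(*(c[i]-np.array(near)[::-1]))); return l==i
def red(I): 
    h=cv2.cvtColor(I,cv2.COLOR_BGR2HSV); return ((h[...,0]<4)|(h[...,0]>174))&(h[...,1]>180)&(h[...,2]>60)
def stat(P):
    h=cv2.convexHull(P.astype(np.float32).reshape(-1,1,2)); M=cv2.moments(h); return np.array([M['m01']/M['m00'],M['m10']/M['m00'],np.sqrt(M['m00'])])
def pstat(n,pts): return stat(np.array([proj(n,p)[::-1] for p in pts]))
def cyl(X,r,lo,hi): return [(X[0]+r*np.cos(t),X[1]+r*np.sin(t),X[2]+z) for t in a for z in(lo,hi)]
def mstat(m):
    m=cv2.morphologyEx(m.astype(np.uint8),cv2.MORPH_CLOSE,np.ones((7,7)))
    c=max(cv2.findContours(m,0,2)[0],key=len).reshape(-1,2).astype(float)
    p=np.vstack([c+d for d in([.5,.5],[.5,-.5],[-.5,.5],[-.5,-.5])]); return stat(p)
E
python3 - <<'E'
from fit import *
I={"scene":cv2.imread("pics/scene0.png"),"top":cv2.imread("pics/top0.png")}
def run(name,obs,gen,x0):
    f=lambda X:np.concatenate([(pstat(n,gen(X))-obs[n])*[1,1,.3] for n in obs])
    r=least_squares(f,x0,diff_step=1e-3);print(name,r.x.round(4),r.fun.round(2))
obs={n:mstat(big(red(I[n]),q)) for n,q in(("scene",(177,239)),("top",(198,330)))}
run("cap_mid",obs,lambda X:cyl(X,.03,-.022,.022),[.505,-.155,.21])
def blue(i):
    h=cv2.cvtColor(i,cv2.COLOR_BGR2HSV);return (h[...,0]>95)&(h[...,0]<125)&(h[...,1]>140)&(h[...,2]>60)
obs={n:mstat(big(blue(I[n]),q)) for n,q in(("scene",(321,380)),("top",(201,163)))}
run("rest",obs,lambda X:cyl([X[0],X[1],0],.052,0,.012),[.53,.21])
run("restz",obs,lambda X:cyl([X[0],X[1],X[2]],.052,0,.012),[.53,.21,.0])
cv2.imwrite("pics/z1.png",cv2.resize(I["top"][160:270,265:405],None,fx=5,fy=5,interpolation=2))
cv2.imwrite("pics/z2.png",cv2.resize(I["scene"][150:290,180:340],None,fx=4,fy=4,interpolation=2))
E
```

```text
cap_mid [ 0.507  -0.1519  0.2108] [-0.05 -0.38  0.01  0.19 -0.28  0.3 ]
rest [0.5292 0.2178] [-0.25  0.04  0.14 -0.22 -0.09  0.07]
restz [ 0.5288  0.2178 -0.0012] [-0.    0.04  0.13 -0.01  0.04  0.06]
```

View pics/z1.png

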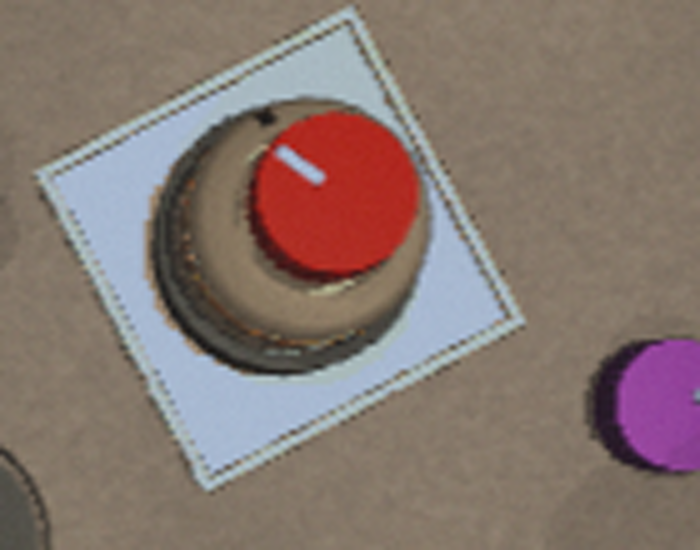

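View pics/z2.png

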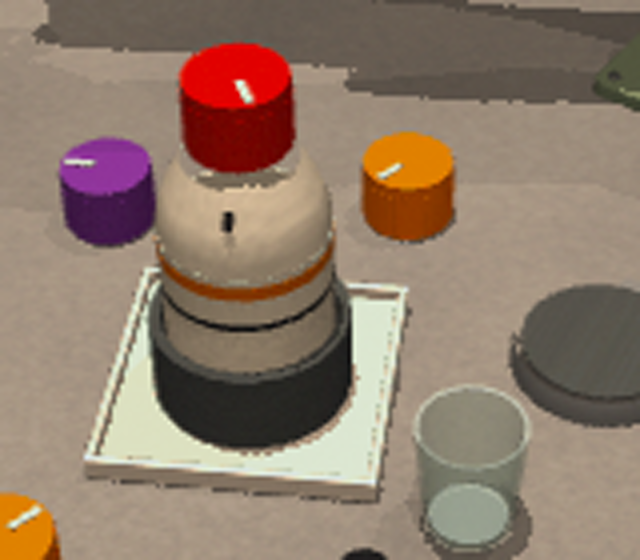

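```bash
cat >> h.py <<'E'
from scipy.spatial.transform import Rotation as R
def st(): 
    s=bot.observe();q=s['orientation'];s['R']=R.from_quat([q[1],q[2],q[3],q[0]]).as_matrix();return s
def rel(target,s=None):
    s=s or st(); d=np.array(target)-s['ee_pos']; return (s['R'].T@d/.75).round(4)
E
python3 - <<'E'
from h import *
P=np.array([[162,335],[194.4,273],[258,306.6],[224.4,369.4]])
C=[onz("top",p,.016) for p in P];print(np.array(C).round(3),np.mean(C,0))
# scene corners
P=np.array([[150+270/4,180+150/4],[150+288/4,180+408/4],[150+487/4,180+380/4],[150+465/4,180+88/4]])
C=[onz("scene",p,.016) for p in P];print(np.array(C).round(3),np.mean(C,0))
print(rel([.507,-.152,.28]),rel([.507,-.152,.195]),st()['R'].round(3))
E
```

```text
[[ 0.616 -0.187  0.016]
 [ 0.541 -0.041  0.016]
 [ 0.393 -0.118  0.016]
 [ 0.469 -0.264  0.016]] [ 0.50483628 -0.15265979  0.016     ]
[[ 0.474 -0.256  0.016]
 [ 0.397 -0.111  0.016]
 [ 0.545 -0.032  0.016]
 [ 0.624 -0.18   0.016]] [ 0.51016243 -0.14465224  0.016     ]
[-0.3114 -0.5393 -0.0649] [-0.3114 -0.5393  0.0484] [[ 0.398 -0.917 -0.   ]
 [-0.917 -0.398  0.   ]
 [-0.     0.    -1.   ]]
```

Request:
{"op": "apply_moves", "data": {
  "travel": [
    [0,0,-0.05],
    [-0.03,-0.05,-0.065],
    [-0.07,-0.12,-0.065],
    [-0.11,-0.18,-0.065],
    [-0.14,-0.24,-0.065],
    [-0.18,-0.31,-0.065],
    [-0.21,-0.37,-0.065],
    [-0.25,-0.43,-0.065],
    [-0.28,-0.49,-0.065],
    [-0.3114,-0.5385,-0.065]
  ],
  "twist": [
    [0,0,0],
    [0,0,0],
    [0,0,0],
    [0,0,0],
    [0,0,0],
    [0,0,0],
    [0,0,0],
    [0,0,0],
    [0,0,0],
    [0,0,0]
  ],
  "grip": 1
}}

```text
t: 2.0
ee_pos: [0.4942, -0.1692, 0.2802]
orientation: [-0.0, 0.836, -0.548, 0.0]
wrist_force: [0.3, -0.4, 0.2]
grip_width: 0.0851
```

Run:
```python
from h import *
s=st();print(s['ee_pos'],s['wrist_force'],s['qd'].round(2),s['joints'].round(2));print(rel([.506,-.1515,.195]))
cv2.imwrite("pics/s1.png",bot.grab_frame("scene"));T=bot.grab_frame("top");cv2.imwrite("pics/t1.png",T)
```

```text
[ 0.49420766 -0.16923545  0.28022045] [ 0.27344011 -0.36007292  0.19127424] [-0.94  0.19  0.04 -0.42 -0.03  0.22 -0.89] [ 0.27  0.57  0.01  1.6  -0.    0.98 -0.89]
[-0.0155 -0.0238  0.1136]
```

View pics/s1.png

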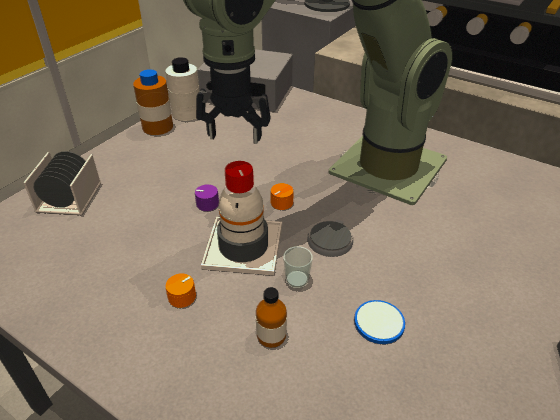

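View pics/t1.png

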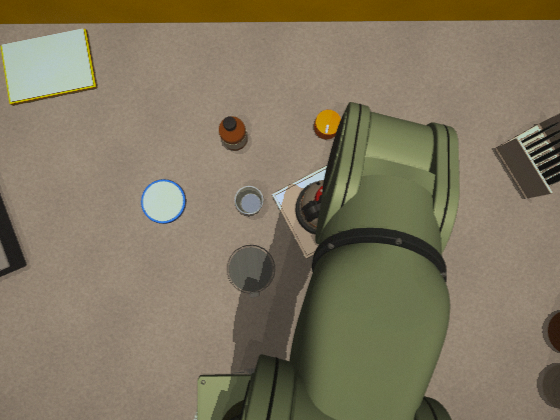

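Run:
```python
from h import *
s=st();print(s['t'],s['ee_pos'],s['wrist_force'],s['qd'].round(2));print(rel([.506,-.1515,.195]))
print(proj("scene",[.494,-.169,.28]), [proj("scene",np.array([.494,-.169,.29])+k*.0425*s['R'][:,0]) for k in(1,-1)])
```

```text
2.1 [ 0.49627454 -0.16476811  0.27969354] [-0.54007167 -1.79731935 -0.29355295] [ 0.11 -0.02  0.06  0.05  0.02 -0.01  0.09]
[-0.0106 -0.0188  0.113 ]
[144.03614311 234.20627859] [array([138.1226147 , 214.17975546]), array([141.87890896, 253.91946598])]
```

Request:
{"op": "apply_moves", "data": {
  "travel": [
    [-0.0106,-0.0188,0],
    [-0.0106,-0.0188,0.01],
    [-0.0106,-0.0188,0.025],
    [-0.0106,-0.0188,0.04],
    [-0.0106,-0.0188,0.055],
    [-0.0106,-0.0188,0.07],
    [-0.0106,-0.0188,0.085],
    [-0.0106,-0.0188,0.1],
    [-0.0106,-0.0188,0.11],
    [-0.0106,-0.0188,0.113]
  ],
  "twist": [
    [0,0,0],
    [0,0,0],
    [0,0,0],
    [0,0,0],
    [0,0,0],
    [0,0,0],
    [0,0,0],
    [0,0,0],
    [0,0,0],
    [0,0,0]
  ]
}}

```text
t: 3.1
ee_pos: [0.5024, -0.1586, 0.1945]
orientation: [0.0, 0.836, -0.549, -0.001]
wrist_force: [-0.2, -0.2, 1.1]
grip_width: 0.0851
```

Run:
```python
from h import *
I=bot.grab_frame("scene");cv2.imwrite("pics/s2.png",cv2.resize(I[60:260,150:350],None,fx=3,fy=3,interpolation=2))
s=st();print(s['t'],s['ee_pos'],s['wrist_force'],s['qd'].round(2));print(rel([.506,-.1515,.195]))
```

```text
3.15 [ 0.50254564 -0.15846832  0.19469066] [-0.66689904 -0.20932841 -1.50787315] [-0.01 -0.02  0.   -0.01  0.    0.02  0.  ]
[-0.0067 -0.0079 -0.0004]
```

View pics/s2.png

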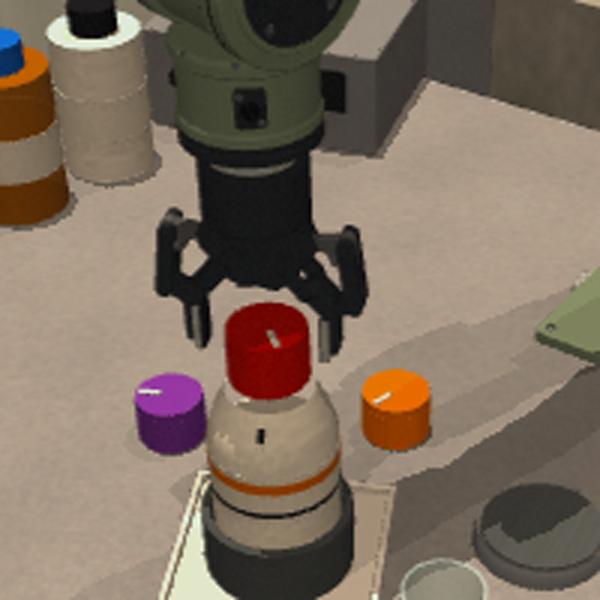

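Request:
{"op": "apply_moves", "data": {
  "travel": [
    [-0.002,-0.0025,0],
    [-0.004,-0.005,0],
    [-0.0067,-0.0079,0],
    [-0.0067,-0.0079,0],
    [-0.0067,-0.0079,0],
    [-0.0067,-0.0079,0],
    [-0.0067,-0.0079,0],
    [-0.0067,-0.0079,0],
    [-0.0067,-0.0079,0],
    [-0.0067,-0.0079,0]
  ],
  "twist": [
    [0,0,0],
    [0,0,0],
    [0,0,0],
    [0,0,0],
    [0,0,0],
    [0,0,0],
    [0,0,0],
    [0,0,0],
    [0,0,0],
    [0,0,0]
  ]
}}

```text
t: 4.15
ee_pos: [0.5063, -0.1511, 0.1953]
orientation: [-0.0, 0.836, -0.548, -0.0]
wrist_force: [-0.1, -0.4, -0.5]
grip_width: 0.0853
```

Run:
```python
from h import *
I=bot.grab_frame("scene");cv2.imwrite("pics/s3.png",cv2.resize(I[60:260,150:350],None,fx=3,fy=3,interpolation=2))
s=st();print(s['t'],s['ee_pos'],s['wrist_force'],s['ft_torque'],s['qd'].round(2));print(rel([.506,-.1515,.195]))
```

```text
4.2 [ 0.50632943 -0.15115409  0.19530077] [-0.48013922  0.12293014  0.43255398] [-0.03239324 -0.00960042  0.01591533] [ 0. -0.  0.  0.  0. -0. -0.]
[0.0002 0.0006 0.0004]
```

View pics/s3.png

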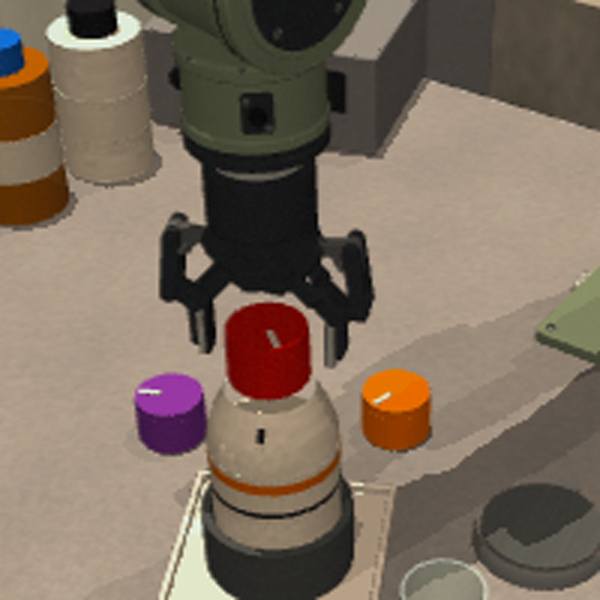

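Request:
{"op": "apply_moves", "data": {
  "travel": [
    [0,0,0],
    [0,0,0],
    [0,0,0],
    [0,0,0],
    [0,0,0],
    [0,0,0],
    [0,0,0],
    [0,0,0],
    [0,0,0],
    [0,0,0]
  ],
  "twist": [
    [0,0,0],
    [0,0,0],
    [0,0,0],
    [0,0,0],
    [0,0,0],
    [0,0,0],
    [0,0,0],
    [0,0,0],
    [0,0,0],
    [0,0,0]
  ],
  "grip": 0,
  "squeeze": 60
}}

```text
t: 5.2
ee_pos: [0.5065, -0.1513, 0.1956]
orientation: [-0.0, 0.836, -0.548, 0.0]
wrist_force: [-0.5, -0.6, 6.3]
grip_width: 0.0587
```

Run:
```python
from h import *
I=bot.grab_frame("scene");cv2.imwrite("pics/s4.png",cv2.resize(I[120:240,180:300],None,fx=5,fy=5,interpolation=2))
s=st();print(s['t'],s['ee_pos'],s['wrist_force'],s['ft_torque'],s['grip_width'])
```

```text
5.25 [ 0.50650827 -0.15127555  0.19559556] [-0.87362331 -0.49415157  5.76008613] [-0.22479534  0.01660768  0.0039471 ] 0.059099792228674154
```

View pics/s4.png

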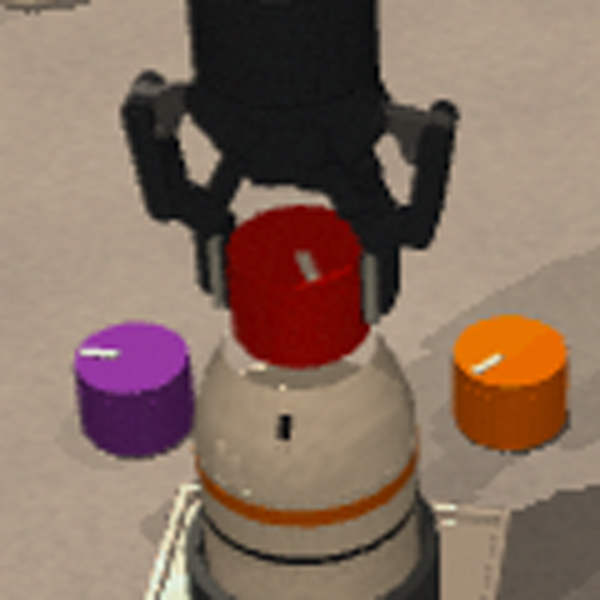

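Request:
{"op": "apply_moves", "data": {
  "travel": [
    [0,0,0.0008],
    [0,0,0.0016],
    [0,0,0.0024],
    [0,0,0.0032],
    [0,0,0.004],
    [0,0,0.0045],
    [0,0,0.005],
    [0,0,0.0053],
    [0,0,0.0053],
    [0,0,0.0053]
  ],
  "twist": [
    [0,0,0],
    [0,0,0],
    [0,0,0],
    [0,0,0],
    [0,0,0],
    [0,0,0],
    [0,0,0],
    [0,0,0],
    [0,0,0],
    [0,0,0]
  ]
}}

```text
t: 6.25
ee_pos: [0.5065, -0.1513, 0.1918]
orientation: [-0.0, 0.836, -0.548, 0.0]
wrist_force: [-1.1, 0.0, 9.0]
grip_width: 0.059
```

Request:
{"op": "apply_moves", "data": {
  "travel": [
    [0,0,0.0005],
    [0,0,0.001],
    [0,0,0.0015],
    [0,0,0.002],
    [0,0,0.0025],
    [0,0,0.003],
    [0,0,0.0035],
    [0,0,0.004],
    [0,0,0.004],
    [0,0,0.004]
  ],
  "twist": [
    [0,0,0],
    [0,0,0],
    [0,0,0],
    [0,0,0],
    [0,0,0],
    [0,0,0],
    [0,0,0],
    [0,0,0],
    [0,0,0],
    [0,0,0]
  ]
}}

```text
t: 7.25
ee_pos: [0.5066, -0.1513, 0.1888]
orientation: [-0.0, 0.836, -0.548, 0.0]
wrist_force: [-1.1, -0.5, 8.8]
grip_width: 0.0595
```

Request:
{"op": "apply_moves", "data": {
  "travel": [
    [0,0,0.0005],
    [0,0,0.001],
    [0,0,0.0015],
    [0,0,0.002],
    [0,0,0.0025],
    [0,0,0.003],
    [0,0,0.0035],
    [0,0,0.004],
    [0,0,0.004],
    [0,0,0.004]
  ],
  "twist": [
    [0,0,0],
    [0,0,0],
    [0,0,0],
    [0,0,0],
    [0,0,0],
    [0,0,0],
    [0,0,0],
    [0,0,0],
    [0,0,0],
    [0,0,0]
  ]
}}

```text
t: 8.25
ee_pos: [0.5065, -0.1513, 0.1858]
orientation: [-0.0, 0.836, -0.548, 0.0]
wrist_force: [-2.1, -0.4, 9.1]
grip_width: 0.0591
```

Request:
{"op": "apply_moves", "data": {
  "travel": [
    [0,0,0.0005],
    [0,0,0.001],
    [0,0,0.0015],
    [0,0,0.002],
    [0,0,0.0025],
    [0,0,0.003],
    [0,0,0.0035],
    [0,0,0.004],
    [0,0,0.004],
    [0,0,0.004]
  ],
  "twist": [
    [0,0,0],
    [0,0,0],
    [0,0,0],
    [0,0,0],
    [0,0,0],
    [0,0,0],
    [0,0,0],
    [0,0,0],
    [0,0,0],
    [0,0,0]
  ]
}}

```text
t: 9.25
ee_pos: [0.5065, -0.1513, 0.1828]
orientation: [-0.0, 0.836, -0.549, 0.0]
wrist_force: [-1.0, -0.2, 10.2]
grip_width: 0.0591
```

Request:
{"op": "apply_moves", "data": {
  "travel": [
    [0,0,0.0004],
    [0,0,0.0008],
    [0,0,0.0012],
    [0,0,0.0016],
    [0,0,0.002],
    [0,0,0.0024],
    [0,0,0.0027],
    [0,0,0.0027],
    [0,0,0.0027],
    [0,0,0.0027]
  ],
  "twist": [
    [0,0,0],
    [0,0,0],
    [0,0,0],
    [0,0,0],
    [0,0,0],
    [0,0,0],
    [0,0,0],
    [0,0,0],
    [0,0,0],
    [0,0,0]
  ]
}}

```text
t: 10.25
ee_pos: [0.5066, -0.1513, 0.181]
orientation: [-0.0, 0.836, -0.549, 0.001]
wrist_force: [-2.3, 0.2, 13.5]
grip_width: 0.0591
```

Run:
```python
from h import *
I=bot.grab_frame("scene");cv2.imwrite("pics/s5.png",cv2.resize(I[120:240,180:300],None,fx=5,fy=5,interpolation=2))
s=st();print(s['t'],s['ee_pos'],s['wrist_force'],s['ft_torque'],s['grip_width'])
```

```text
10.3 [ 0.50657888 -0.1513178   0.1809586 ] [-3.26757469  0.60085093 12.72063377] [-0.15068995  0.40575723 -0.01087218] 0.0590450438605029
```

View pics/s5.png

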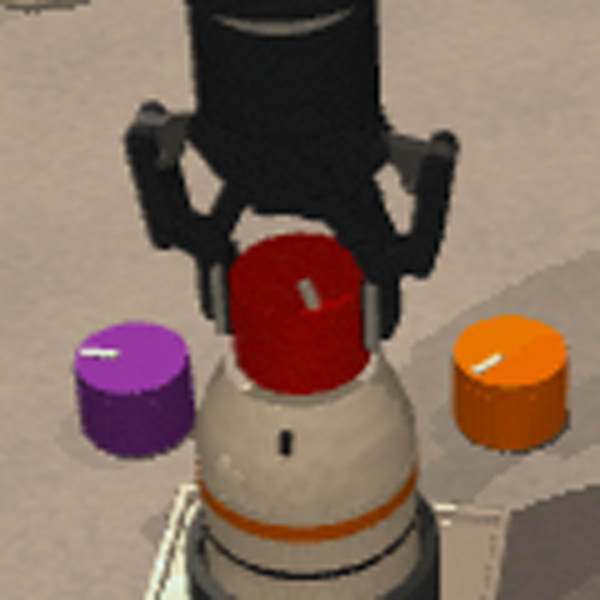

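Request:
{"op": "apply_moves", "data": {
  "travel": [
    [-0.0001,0.0003,0.0004],
    [-0.0002,0.0006,0.0008],
    [-0.0004,0.0009,0.0012],
    [-0.0005,0.0012,0.0016],
    [-0.0005,0.0012,0.002],
    [-0.0005,0.0012,0.0024],
    [-0.0005,0.0012,0.0028],
    [-0.0005,0.0012,0.003],
    [-0.0005,0.0012,0.003],
    [-0.0005,0.0012,0.003]
  ],
  "twist": [
    [0,0,0],
    [0,0,0],
    [0,0,0],
    [0,0,0],
    [0,0,0],
    [0,0,0],
    [0,0,0],
    [0,0,0],
    [0,0,0],
    [0,0,0]
  ]
}}

```text
t: 11.3
ee_pos: [0.5066, -0.1513, 0.1791]
orientation: [-0.001, 0.836, -0.548, 0.002]
wrist_force: [2.6, -0.5, 15.4]
grip_width: 0.059
```

Run:
```python
from h import *
s=st();print(s['t'],s['ee_pos'],s['wrist_force'],s['ft_torque'],s['grip_width'])
```

```text
11.3 [ 0.50657633 -0.15133958  0.17910213] [ 2.55522361 -0.5294736  15.35584991] [-0.16139042 -0.53649927  0.00442056] 0.05895790273235853
```

Request:
{"op": "apply_moves", "data": {
  "travel": [
    [0.0001,-0.0003,0.0005],
    [0.0002,-0.0006,0.001],
    [0.0002,-0.0006,0.0015],
    [0.0002,-0.0006,0.0017],
    [0.0002,-0.0006,0.0017],
    [0.0002,-0.0006,0.0017],
    [0.0002,-0.0006,0.0017],
    [0.0002,-0.0006,0.0017],
    [0.0002,-0.0006,0.0017],
    [0.0002,-0.0006,0.0017]
  ],
  "twist": [
    [0,0,0],
    [0,0,0],
    [0,0,0],
    [0,0,0],
    [0,0,0],
    [0,0,0],
    [0,0,0],
    [0,0,0],
    [0,0,0],
    [0,0,0]
  ]
}}

```text
t: 12.3
ee_pos: [0.5066, -0.1513, 0.1778]
orientation: [-0.0, 0.836, -0.548, 0.001]
wrist_force: [-0.7, 0.4, 18.0]
grip_width: 0.059
```

Run:
```python
from h import *
s=st();print(s['t'],s['ee_pos'],s['wrist_force'],s['ft_torque'],s['grip_width'])
```

```text
12.3 [ 0.50658061 -0.15134455  0.1777982 ] [-0.69709918  0.37064143 17.97587637] [-0.12508088  0.0615925   0.01909832] 0.059049786956471464
```

Request:
{"op": "apply_moves", "data": {
  "travel": [
    [0,0,0],
    [0,0,0],
    [0,0,0],
    [0,0,0],
    [0,0,0],
    [0,0,0],
    [0,0,0],
    [0,0,0],
    [0,0,0],
    [0,0,0]
  ],
  "twist": [
    [0,0,-0.016],
    [0,0,-0.032],
    [0,0,-0.048],
    [0,0,-0.064],
    [0,0,-0.08],
    [0,0,-0.096],
    [0,0,-0.112],
    [0,0,-0.128],
    [0,0,-0.144],
    [0,0,-0.16]
  ]
}}

```text
t: 13.3
ee_pos: [0.5066, -0.1515, 0.1778]
orientation: [-0.0, 0.947, -0.322, 0.001]
wrist_force: [-0.9, -0.6, 17.5]
grip_width: 0.059
```

Run:
```python
from h import *
I=bot.grab_frame("scene");cv2.imwrite("pics/s6.png",cv2.resize(I[120:240,180:300],None,fx=5,fy=5,interpolation=2))
s=st();print(s['t'],s['ee_pos'],s['wrist_force'],s['ft_torque'],s['grip_width'],s['joints'])
```

```text
13.35 [ 0.50664037 -0.15153836  0.17783577] [-1.09209058 -1.61784092 17.66240525] [-0.18435937 -0.03293201 -0.04396424] 0.05901696657338794 [ 0.3113593   0.71073887 -0.14945065  1.72588528  0.14948241  0.71329199
 -0.5686873 ]
```

View pics/s6.png

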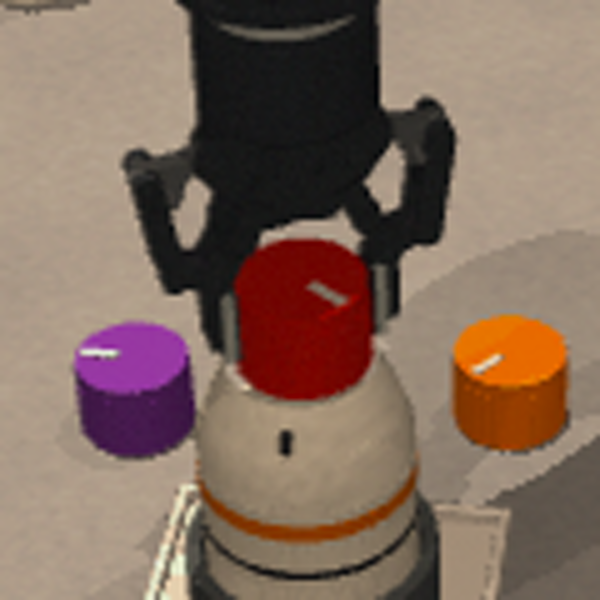

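The cap is turning with the gripper: the pointer has swung counter-clockwise by about 0.5 rad and the bottle hasn't moved. I'll keep turning.

Request:
{"op": "apply_moves", "data": {
  "travel": [
    [0,0,0],
    [0,0,0],
    [0,0,0],
    [0,0,0],
    [0,0,0],
    [0,0,0],
    [0,0,0],
    [0,0,0],
    [0,0,0],
    [0,0,0]
  ],
  "twist": [
    [0,0,-0.022],
    [0,0,-0.044],
    [0,0,-0.066],
    [0,0,-0.088],
    [0,0,-0.11],
    [0,0,-0.132],
    [0,0,-0.154],
    [0,0,-0.176],
    [0,0,-0.19],
    [0,0,-0.19]
  ]
}}

```text
t: 14.35
ee_pos: [0.5067, -0.1514, 0.1778]
orientation: [0.0, 1.0, -0.03, 0.001]
wrist_force: [0.9, -1.2, 17.9]
grip_width: 0.0589
```

Run:
```python
from h import *
I=bot.grab_frame("scene");cv2.imwrite("pics/s7.png",cv2.resize(I[120:240,180:300],None,fx=5,fy=5,interpolation=2))
s=st();print(s['t'],s['ee_pos'],s['wrist_force'],s['ft_torque'],s['grip_width'],s['joints'])
print(s['R'].round(3), rel([.5066,-.1515,.205]))
```

```text
14.4 [ 0.50674616 -0.15140322  0.17782336] [ 0.05715138 -0.97250579 18.06306152] [-0.2196913  -0.1264937   0.03892731] 0.059091567973800926 [ 0.40689329  0.72225799 -0.32709104  1.72263073  0.31840372  0.74630802
 -0.1404864 ]
[[ 0.998 -0.061  0.003]
 [-0.061 -0.998 -0.001]
 [ 0.003  0.    -1.   ]] [-0.0001  0.0002 -0.0362]
```

View pics/s7.png

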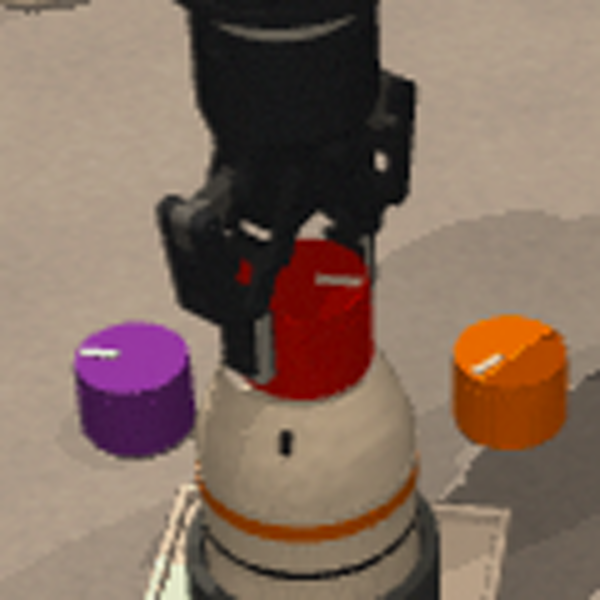

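The total turn is about 1.1 rad and the pointer has followed. I'll lift a little and feel for resistance.

Request:
{"op": "apply_moves", "data": {
  "travel": [
    [0,0,-0.0015],
    [0,0,-0.003],
    [0,0,-0.0045],
    [0,0,-0.006],
    [0,0,-0.0075],
    [0,0,-0.009],
    [0,0,-0.0105],
    [0,0,-0.012],
    [0,0,-0.0135],
    [0,0,-0.015]
  ],
  "twist": [
    [0,0,0],
    [0,0,0],
    [0,0,0],
    [0,0,0],
    [0,0,0],
    [0,0,0],
    [0,0,0],
    [0,0,0],
    [0,0,0],
    [0,0,0]
  ]
}}

```text
t: 15.4
ee_pos: [0.506, -0.1512, 0.1881]
orientation: [0.0, 1.0, -0.031, 0.0]
wrist_force: [2.3, -2.8, -2.5]
grip_width: 0.0592
```

Request:
{"op": "apply_moves", "data": {
  "travel": [
    [0,0,-0.004],
    [0,0,-0.009],
    [0,0,-0.015],
    [0,0,-0.022],
    [0,0,-0.03],
    [0,0,-0.04],
    [0,0,-0.05],
    [0,0,-0.06],
    [0,0,-0.07],
    [0,0,-0.08]
  ],
  "twist": [
    [0,0,0],
    [0,0,0],
    [0,0,0],
    [0,0,0],
    [0,0,0],
    [0,0,0],
    [0,0,0],
    [0,0,0],
    [0,0,0],
    [0,0,0]
  ]
}}

```text
t: 16.4
ee_pos: [0.5058, -0.1511, 0.2487]
orientation: [-0.0, 1.0, -0.031, 0.0]
wrist_force: [1.1, 0.2, -0.3]
grip_width: 0.0593
```

Run:
```python
from h import *
I=bot.grab_frame("scene");cv2.imwrite("pics/s8.png",cv2.resize(I[60:260,150:350],None,fx=3,fy=3,interpolation=2))
s=st();print(s['t'],s['ee_pos'],s['wrist_force'],s['ft_torque'],s['grip_width'])
print(s['R'].round(3), rel([.529,.2178,.25]))
```

```text
16.45 [ 0.5061589  -0.15113376  0.24969322] [0.07377103 0.12568571 2.39456146] [-0.01480572 -0.01267823 -0.0215857 ] 0.05923773717246233
[[ 0.998 -0.061  0.001]
 [-0.061 -0.998 -0.   ]
 [ 0.001  0.    -1.   ]] [ 2.000e-04 -4.929e-01 -5.000e-04]
```

View pics/s8.png

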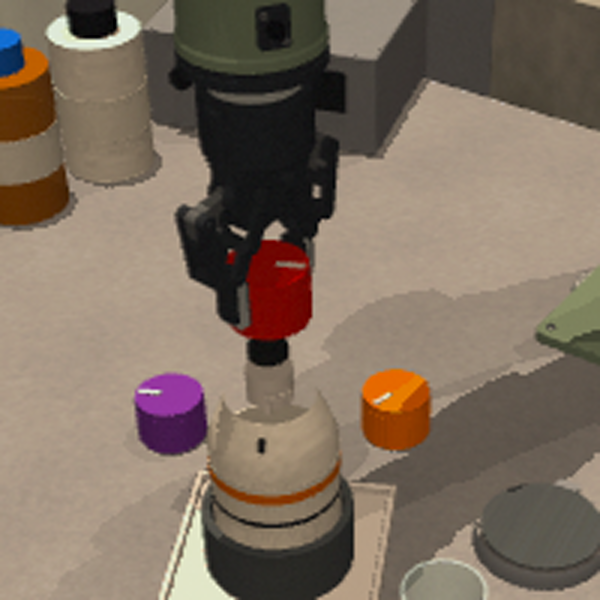

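Request:
{"op": "apply_moves", "data": {
  "travel": [
    [0,0,-0.02],
    [0,0,-0.045],
    [0,-0.02,-0.055],
    [0,-0.06,-0.055],
    [0,-0.11,-0.055],
    [0,-0.16,-0.055],
    [0,-0.21,-0.055],
    [0,-0.26,-0.055],
    [0,-0.31,-0.055],
    [0,-0.35,-0.055]
  ],
  "twist": [
    [0,0,0],
    [0,0,0],
    [0,0,0],
    [0,0,0],
    [0,0,0],
    [0,0,0],
    [0,0,0],
    [0,0,0],
    [0,0,0],
    [0,0,0]
  ]
}}

```text
t: 17.45
ee_pos: [0.5213, 0.1141, 0.2891]
orientation: [-0.0, 1.0, -0.03, -0.0]
wrist_force: [0.2, 0.1, -0.3]
grip_width: 0.0591
```

Run:
```python
from h import *
s=st();print(s['t'],s['ee_pos'],s['wrist_force'],s['grip_width'],s['qd'].round(2));print(rel([.529,.2178,.2]))
```

```text
17.45 [0.52127464 0.11408464 0.28910849] [ 0.15340205  0.14046845 -0.33345568] 0.05909491607185607 [-0.57  0.12  0.05 -0.26  0.01  0.14 -0.49]
[ 0.0021 -0.1386  0.1189]
```

Request:
{"op": "apply_moves", "data": {
  "travel": [
    [0,-0.04,0],
    [0,-0.08,0],
    [0,-0.11,0],
    [0,-0.13,0],
    [0.001,-0.138,0.02],
    [0.001,-0.138,0.06],
    [0.001,-0.138,0.1],
    [0.001,-0.138,0.14],
    [0.001,-0.138,0.17],
    [0.001,-0.138,0.19]
  ],
  "twist": [
    [0,0,0],
    [0,0,0],
    [0,0,0],
    [0,0,0],
    [0,0,0],
    [0,0,0],
    [0,0,0],
    [0,0,0],
    [0,0,0],
    [0,0,0]
  ]
}}

```text
t: 18.45
ee_pos: [0.5284, 0.214, 0.1451]
orientation: [0.0, 1.0, -0.031, -0.001]
wrist_force: [1.0, 0.8, 0.0]
grip_width: 0.0593
```

Run:
```python
from fit import *
I={"scene":bot.grab_frame("scene"),"top":bot.grab_frame("top")}
for n in I: cv2.imwrite(f"pics/{n}9.png",I[n])
s=st();print(s['t'],s['ee_pos'],s['wrist_force'],s['grip_width'],s['qd'].round(2));print(rel([.529,.2178,.05]))
```

```text
18.55 [0.52810828 0.21392023 0.14510495] [-0.15676056 -0.91558748 -0.70455472] 0.05883979199853619 [ 0.01 -0.04 -0.01 -0.04 -0.01  0.05  0.01]
[ 0.0012 -0.0054  0.1268]
```

View pics/scene9.png

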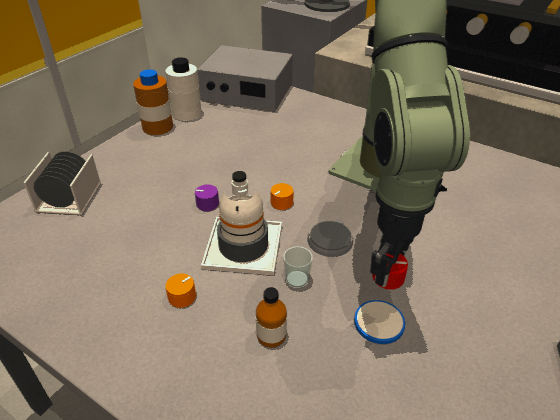

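View pics/top9.png

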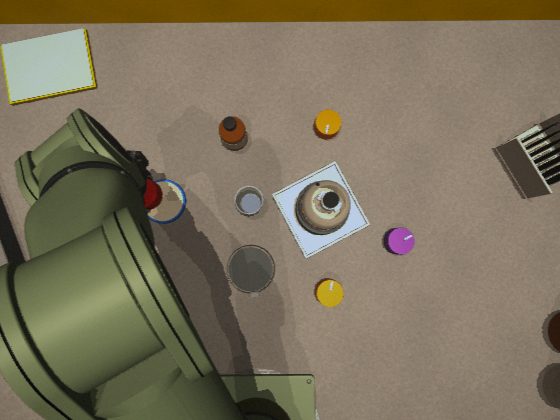

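Request:
{"op": "apply_moves", "data": {
  "travel": [
    [0.0012,-0.0054,0.01],
    [0.0012,-0.0054,0.03],
    [0.0012,-0.0054,0.055],
    [0.0012,-0.0054,0.08],
    [0.0012,-0.0054,0.105],
    [0.0012,-0.0054,0.125],
    [0.0012,-0.0054,0.14],
    [0.0012,-0.0054,0.15],
    [0.0012,-0.0054,0.153],
    [0.0012,-0.0054,0.153]
  ],
  "twist": [
    [0,0,0],
    [0,0,0],
    [0,0,0],
    [0,0,0],
    [0,0,0],
    [0,0,0],
    [0,0,0],
    [0,0,0],
    [0,0,0],
    [0,0,0]
  ]
}}

```text
t: 19.55
ee_pos: [0.5303, 0.2183, 0.0323]
orientation: [-0.0, 1.0, -0.031, 0.0]
wrist_force: [0.5, -0.1, -0.4]
grip_width: 0.059
```

Run:
```python
from fit import *
I=bot.grab_frame("scene");cv2.imwrite("pics/s10.png",cv2.resize(I[220:360,310:450],None,fx=4,fy=4,interpolation=2))
s=st();print(s['t'],s['ee_pos'],s['wrist_force'],s['grip_width'],s['qd'].round(2));print(rel([.529,.2178,.018]))
for z in (.012,.0235,.0675): print(z,proj("scene",[.529,.2178,z]))
```

```text
19.6 [0.53043563 0.2183196  0.03252448] [ 0.78809017 -0.00782842 -0.1785982 ] 0.05913152303809758 [ 0.   -0.01 -0.    0.    0.   -0.    0.  ]
[-0.0019  0.0008  0.0194]
0.012 [318.71799546 379.61634376]
0.0235 [315.26777236 380.36648304]
0.0675 [301.58881638 383.34052902]
```

View pics/s10.png

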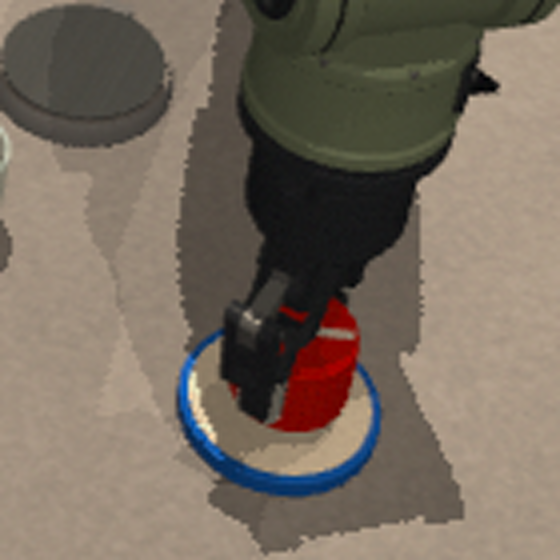

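Request:
{"op": "apply_moves", "data": {
  "travel": [
    [-0.001,0,0.001],
    [-0.0015,0.0005,0.003],
    [-0.0015,0.0005,0.005],
    [-0.0015,0.0005,0.007],
    [-0.0015,0.0005,0.009],
    [-0.0015,0.0005,0.0105],
    [-0.0015,0.0005,0.0115],
    [-0.0015,0.0005,0.0125],
    [-0.0015,0.0005,0.013],
    [-0.0015,0.0005,0.013]
  ],
  "twist": [
    [0,0,0],
    [0,0,0],
    [0,0,0],
    [0,0,0],
    [0,0,0],
    [0,0,0],
    [0,0,0],
    [0,0,0],
    [0,0,0],
    [0,0,0]
  ]
}}

```text
t: 20.6
ee_pos: [0.529, 0.2179, 0.0223]
orientation: [-0.0, 1.0, -0.031, -0.0]
wrist_force: [0.7, -0.5, -0.1]
grip_width: 0.0587
```

Request:
{"op": "apply_moves", "data": {
  "travel": [
    [0,0,0.0003],
    [0,0,0.0006],
    [0,0,0.0009],
    [0,0,0.0012],
    [0,0,0.0015],
    [0,0,0.0018],
    [0,0,0.002],
    [0,0,0.002],
    [0,0,0.002],
    [0,0,0.002]
  ],
  "twist": [
    [0,0,0],
    [0,0,0],
    [0,0,0],
    [0,0,0],
    [0,0,0],
    [0,0,0],
    [0,0,0],
    [0,0,0],
    [0,0,0],
    [0,0,0]
  ]
}}

```text
t: 21.6
ee_pos: [0.5291, 0.2179, 0.0208]
orientation: [-0.0, 1.0, -0.031, 0.0]
wrist_force: [0.5, 0.7, -1.2]
grip_width: 0.0587
```

Request:
{"op": "apply_moves", "data": {
  "travel": [
    [0,0,0.0002],
    [0,0,0.0004],
    [0,0,0.0006],
    [0,0,0.0008],
    [0,0,0.001],
    [0,0,0.0012],
    [0,0,0.0013],
    [0,0,0.0013],
    [0,0,0.0013],
    [0,0,0.0013]
  ],
  "twist": [
    [0,0,0],
    [0,0,0],
    [0,0,0],
    [0,0,0],
    [0,0,0],
    [0,0,0],
    [0,0,0],
    [0,0,0],
    [0,0,0],
    [0,0,0]
  ]
}}

```text
t: 22.6
ee_pos: [0.5291, 0.2179, 0.0198]
orientation: [-0.0, 1.0, -0.031, -0.0]
wrist_force: [-0.1, -0.5, -0.4]
grip_width: 0.0592
```

Run:
```python
from fit import *
s=st();print(s['t'],s['ee_pos'],s['wrist_force'])
```

```text
22.6 [0.52905912 0.21785508 0.01982806] [-0.07606137 -0.46828966 -0.42793081]
```

Request:
{"op": "apply_moves", "data": {
  "travel": [
    [0,0,0.0002],
    [0,0,0.0004],
    [0,0,0.0006],
    [0,0,0.0008],
    [0,0,0.001],
    [0,0,0.0012],
    [0,0,0.0013],
    [0,0,0.0013],
    [0,0,0.0013],
    [0,0,0.0013]
  ],
  "twist": [
    [0,0,0],
    [0,0,0],
    [0,0,0],
    [0,0,0],
    [0,0,0],
    [0,0,0],
    [0,0,0],
    [0,0,0],
    [0,0,0],
    [0,0,0]
  ]
}}

```text
t: 23.6
ee_pos: [0.5291, 0.2179, 0.0189]
orientation: [-0.0, 1.0, -0.031, -0.0]
wrist_force: [0.4, 1.2, -0.3]
grip_width: 0.0591
```

Run:
```python
from fit import *
s=st();print(s['t'],s['ee_pos'],s['wrist_force'])
```

```text
23.6 [0.52905644 0.21786298 0.01886072] [ 0.43007386  1.23110836 -0.3188857 ]
```

Request:
{"op": "apply_moves", "data": {
  "travel": [
    [0,0,0.0002],
    [0,0,0.0004],
    [0,0,0.0006],
    [0,0,0.0008],
    [0,0,0.001],
    [0,0,0.0012],
    [0,0,0.0013],
    [0,0,0.0013],
    [0,0,0.0013],
    [0,0,0.0013]
  ],
  "twist": [
    [0,0,0],
    [0,0,0],
    [0,0,0],
    [0,0,0],
    [0,0,0],
    [0,0,0],
    [0,0,0],
    [0,0,0],
    [0,0,0],
    [0,0,0]
  ]
}}

```text
t: 24.6
ee_pos: [0.5291, 0.2179, 0.0184]
orientation: [-0.0, 1.0, -0.031, 0.0]
wrist_force: [-3.2, -2.1, 13.4]
grip_width: 0.059
```

Run:
```python
from fit import *
s=st();print(s['t'],s['ee_pos'],s['wrist_force'])
I=bot.grab_frame("scene");cv2.imwrite("pics/s11.png",cv2.resize(I[260:360,330:430],None,fx=6,fy=6,interpolation=2))
```

```text
24.6 [0.52905884 0.21785126 0.01841566] [-3.23283209 -2.14998605 13.4433098 ]
```

View pics/s11.png

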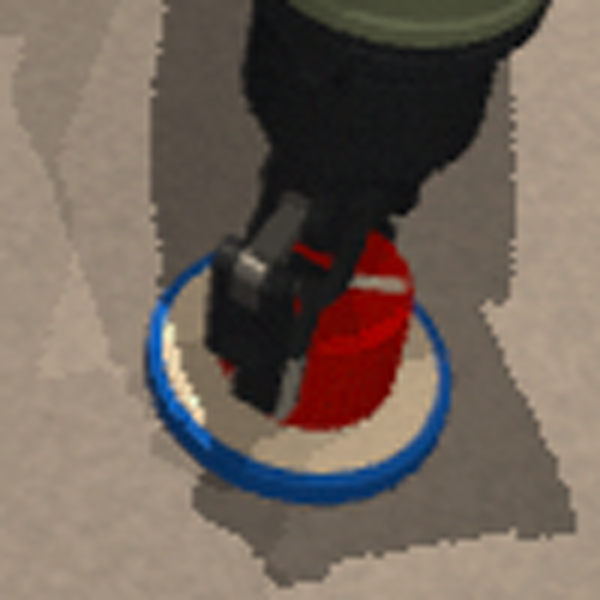

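Request:
{"op": "apply_moves", "data": {
  "travel": [
    [0,0,-0.0002],
    [0,0,-0.0004],
    [0,0,-0.0006],
    [0,0,-0.0006],
    [0,0,-0.0006],
    [0,0,-0.0006],
    [0,0,-0.0006],
    [0,0,-0.0006],
    [0,0,-0.0006],
    [0,0,-0.0006]
  ],
  "twist": [
    [0,0,0],
    [0,0,0],
    [0,0,0],
    [0,0,0],
    [0,0,0],
    [0,0,0],
    [0,0,0],
    [0,0,0],
    [0,0,0],
    [0,0,0]
  ]
}}

```text
t: 25.65
ee_pos: [0.5291, 0.2179, 0.0185]
orientation: [-0.0, 1.0, -0.031, 0.0]
wrist_force: [-2.8, -1.3, 5.6]
grip_width: 0.0592
```

Contact force is down to about 6 N, so the cap is still seated on the rest. Opening.

Request:
{"op": "apply_moves", "data": {
  "travel": [
    [0,0,0],
    [0,0,0],
    [0,0,0],
    [0,0,0],
    [0,0,0],
    [0,0,0],
    [0,0,0],
    [0,0,0],
    [0,0,0],
    [0,0,0]
  ],
  "twist": [
    [0,0,0],
    [0,0,0],
    [0,0,0],
    [0,0,0],
    [0,0,0],
    [0,0,0],
    [0,0,0],
    [0,0,0],
    [0,0,0],
    [0,0,0]
  ],
  "grip": 1
}}

```text
t: 26.65
ee_pos: [0.5291, 0.2179, 0.0183]
orientation: [-0.0, 1.0, -0.031, 0.0]
wrist_force: [-0.2, 0.3, -0.6]
grip_width: 0.0856
```

Run:
```python
from fit import *
s=st();print(s['t'],s['ee_pos'],s['wrist_force'],s['grip_width'])
I=bot.grab_frame("scene");cv2.imwrite("pics/s12.png",cv2.resize(I[260:360,330:430],None,fx=6,fy=6,interpolation=2))
```

```text
26.65 [0.52907987 0.21787786 0.01834553] [-0.17289178  0.2791142  -0.63308857] 0.08558707011792786
```

View pics/s12.png

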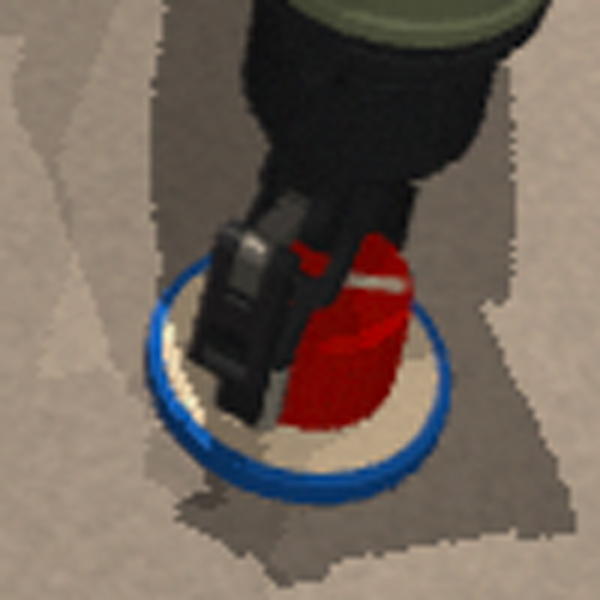

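The fingers are clear and the cap is standing on the rest. I'll go straight up.

Request:
{"op": "apply_moves", "data": {
  "travel": [
    [0,0,-0.005],
    [0,0,-0.015],
    [0,0,-0.03],
    [0,0,-0.05],
    [0,0,-0.08],
    [0,0,-0.11],
    [0,0,-0.14],
    [0,0,-0.17],
    [0,0,-0.2],
    [0,0,-0.22]
  ],
  "twist": [
    [0,0,0],
    [0,0,0],
    [0,0,0],
    [0,0,0],
    [0,0,0],
    [0,0,0],
    [0,0,0],
    [0,0,0],
    [0,0,0],
    [0,0,0]
  ]
}}

```text
t: 27.7
ee_pos: [0.5292, 0.218, 0.1859]
orientation: [-0.001, 1.0, -0.031, 0.001]
wrist_force: [1.4, 0.5, -0.4]
grip_width: 0.0855
```

Request:
{"op": "apply_moves", "data": {
  "travel": [
    [0,0,-0.02],
    [0.0,0.02,-0.03],
    [-0.02,0.06,-0.04],
    [-0.04,0.1,-0.05],
    [-0.06,0.14,-0.05],
    [-0.08,0.17,-0.05],
    [-0.08,0.18,-0.05],
    [-0.08,0.18,-0.05],
    [-0.08,0.18,-0.05],
    [-0.08,0.18,-0.05]
  ],
  "twist": [
    [0,0,0],
    [0,0,0],
    [0,0,0],
    [0,0,0],
    [0,0,0],
    [0,0,0],
    [0,0,0],
    [0,0,0],
    [0,0,0],
    [0,0,0]
  ]
}}

```text
t: 28.7
ee_pos: [0.4611, 0.0874, 0.2208]
orientation: [-0.0, 1.0, -0.03, 0.0]
wrist_force: [0.2, -0.0, 0.1]
grip_width: 0.0853
```

Run:
```python
from fit import *
I={"scene":bot.grab_frame("scene"),"top":bot.grab_frame("top")}
for n in I: cv2.imwrite(f"pics/{n}13.png",I[n])
s=st();print(s['t'],s['ee_pos'],s['wrist_force'],s['grip_width'])
m=red(I["scene"]);y,x=np.nonzero(m);print(len(y))
obs={"scene":mstat(big(m,(302,383)))}
f=lambda X:(pstat("scene",cyl([X[0],X[1],.034],.03,-.022,.022))-obs["scene"])*[1,1,.3]
r=least_squares(f,[.529,.218],diff_step=1e-3);print(r.x,r.fun)
```

```text
28.8 [0.46097863 0.08735036 0.22071506] [-0.34683626 -0.79838394 -0.18498179] 0.08530756589717803
893
[0.52921069 0.22012692] [-8.22623679e-04 -8.57582443e-05  4.31007577e-02]
```

View pics/scene13.png

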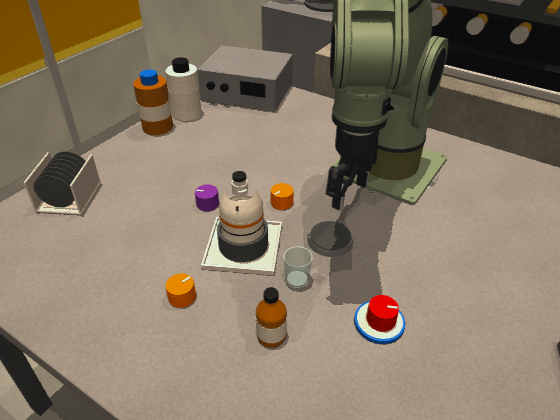

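View pics/top13.png

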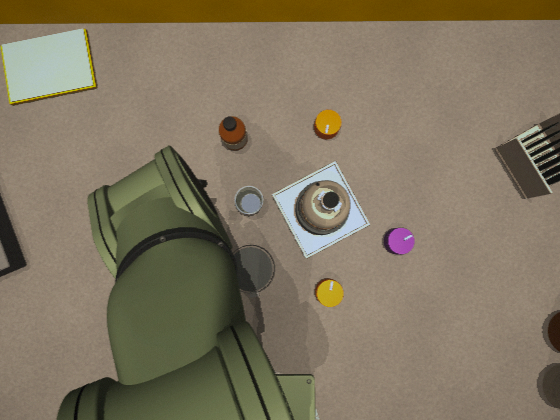

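The cap stands upright in the middle of the rest at scene (313, 383). The bottle is open, the other things are where they were, and the gripper touches nothing.

```bash
python3 -c "
from rig import bot
print(bot.sign_off())"
```

```text
the job is handed in; nothing more can be done
None
```

The bottle is open and the red cap is standing top up on the blue rest. I handed the job in at about 29 s of the 59 s allowed.

- **Press and twist:** I gripped the cap and pushed it down. The bottle slid about 10–13 mm at roughly 9 N, then seated. I pressed to about 18 N and held that while turning the cap about 1.1 rad counter-clockwise, then lifted it off.
- **Placing:** I lowered the cap onto the rest in 1 mm steps. At contact the force reached about 13 N, so I eased it to about 6 N before letting go.
- **Last checks:** In the final scene picture the cap centre is about 2 mm from the rest's centre, with roughly 20 mm of margin all round. That check used the scene camera only, because the arm hid the rest from the top camera. The bottle is upright in its holder, the amber bottle, beaker and wafer box look unmoved, and the gripper was clear with wrist force near zero.

No check failed.

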